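# Close the carton of paint jars and ratchet the catch bar over its flaps

## Robot

A 6-joint arm with a two-finger parallel gripper is mounted at the origin on the work surface. World frame = base frame: x ahead of the robot, y to its left, z up, the work surface at z = 0. Lengths are in m, angles in rad, forces in N, time in s.
With the tool pointing down it reaches from about 0.35 to 0.875 m from the base axis. Payload 4.2 kg.
Tool frame: the origin (TCP) lies at the very end of the fingers, on their centre line; the grasp point (between the pads) lies bot.pinch_z behind it (bot.pinch_z is the distance from the TCP to the grasp point, in m); z points along the fingers, y is the line along which they close (so a half turn about z gives the same grasp; the last joint's range is limited). The gripper opens to 87 mm and grips with 3 to 60 N. Pads are 19 mm wide; open, the fingers measure 117 mm over their backs; the gripper's body (75 mm by 190 mm) begins 51 mm behind the grasp point.
Start: joints at [1.468, 0.385, 0.008, 0, -1.194, -0.259], TCP at [0.221, 0.585, 0.223] pointing down, gripper open.
Joint ranges: [-3.14, 3.14], [-1.21, 2.06], [-1.07, 1.41], [-3.16, 2.05], [-2.99, -0.16], [-3.1, 3.1]. Speed limits (rad/s): [2.79, 2.79, 3.14, 3.14, 3.14, 3.14].

## Interface

Orientations are given as a unit quaternion [x, y, z, w].
In Python, from station import observe, read_camera, camera_model, bot gives the robot as it stands.
- The arm moves only by the tool step_arm, never from a script. Its argument "moves" is a list of rows, each a list of 3 entries, a list of its own where there are three numbers: the shift along the tool's x, y, z in mm, then the turn, a rotation vector about the tool's x, y, z in rad, then the finger opening in mm, from 0 to 87. In form: [[[x, y, z], [ax, ay, az], jaw], ...]. A call has 1 to 8 rows; each row shifts and turns the commanded pose from where the row before left it, along the tool's axes as they then stand; what a row does not reach is not made up. A row lasts 1/10 s, in which the tool goes at most 50 mm and 8.59 degrees, less where a joint would pass 70% of its speed; a pose out of reach is approached as far as the arm can. A call with a gripper value outside its range is refused whole. The fingers move at their own pace and stop on an object; the grip force is fixed at half the most. Time passes only in rows, so rows that do not move let the fingers close. It gives the time, the measured TCP pose, the force, the opening and the grip force at its end, in the units of the state.
- observe(): the state, without advancing time (a new reading comes with each control period).
- read_camera(name): name is "scene" or "top" or "wrist"; returns the picture (384x512x3 uint8, red, green, blue); there is no depth.
- camera_model(name): a dict with "fx", "fy", "cx", "cy" (pixels), "distortion" ([k1, k2, p1, p2, k3] as OpenCV has them; the pictures are not rectified), "R" (3x3) and "t" (3): a world point X has camera coordinates R X + t; the wrist camera has in their place "mount" (4x4, takes a point from camera to tool coordinates, whose origin is the TCP and whose axes are the flange's). Camera axes: x right, y down, z forward; pixel columns grow to the right and rows downward; lengths in m; the calibration is good to about 2 mm. A picture is of the moment at which its call begins: read the wrist's pose just before it. camera_model takes no time and is no camera call.
- bot.finish_job(): hands the job in; it is judged then, once.
The state is a dict: "clock": time; "joint_positions": joint angles; "qd": joint speeds; "joint_torque": joint torques, N m; "position": TCP position; "tool_rot": TCP orientation; "force": force on the tool from outside, world axes, zero at the start; "ft_torque": the same for the moment, N m; "finger_gap": opening from 0.0 (shut) to 1.0 (fully open); "grip_force": force on a finger pad.
Only numpy, scipy, OpenCV 4.12 (cv2) and the standard library are available. Lean on these libraries where they do the work, as an engineer would, in place of code of your own. Each camera call takes 0.05 s, during which the arm holds its last target. There are 200 camera calls.

## Task

Close the carton of paint jars on the jig: fold the far flap down flat first, then the near flap flat over it. Then take the ratchet's lever by its upright handle and advance it counter-clockwise (seen from above) by exactly four clicks, never reaching a fifth, so that the catch bar slides over the flaps. Finish holding the handle firmly in the gripper with the lever at the fourth click: do not let go; leave the jars, bottles, tin and brush standing about where they are.

Things in the scene. Friction and masses are not known exactly. Their poses are not given: they have to be found in the camera images.
- jig: The closing jig: a fixed plywood board, 260 mm (x) by 490 mm (y, from -290 to +200), 14 mm thick. Origin on the table, x away from the robot at yaw 0. The carton, 120 mm (x) by 150 mm (y), stands centred at x 0, y +100 mm, its rim 104 mm high (all heights are above the table); the ratchet is right of it. Only the flaps, lever, pawl and bar move.
- far_hinge (a point): middle of the far flap's crease, on the carton's far (+x of the jig) rim, 105.5 mm high; the crease runs along the jig's y. The far flap is cardboard, 65 mm long from the crease, 142 mm wide, 3 mm thick.
- far_flap (a joint): angle of the far flap (rad): 0 = folded flat over the carton (towards the robot), 1.57 = standing upright, more = leaning outwards, away from the robot; it starts open at 1.75 to 2.15. The crease is stiff (0.05 N m, about 1 N at 50 mm): the flap stays where it is left.
- near_hinge (a point): middle of the near flap's crease, on the carton's near (-x of the jig) rim, 109.5 mm high; the crease runs along the jig's y. The near flap is cardboard, 85 mm long from the crease, 148 mm wide, 3 mm thick, and lies over the far one when both are shut, its top 111 mm high.
- near_flap (a joint): angle of the near flap (rad): 0 = folded flat over the carton (away from the robot), 1.57 = upright, more = leaning outwards towards the robot; it starts open at 1.75 to 2.15. Stays where it is left, like the far flap.
- grip (a point): centre of the lever's handle: upright black cylinder, 22 mm across, 50 mm high, centre 181 mm, top 206 mm high, on a flat arm whose top is 156 mm high; free all round; 100 mm from the wheel axis. Feel: the resisting force rises from 6 to 10 N on each tooth, falls by over 5 N at its crest, even helping on, and the pawl drops (the click) 7 mm later; then 1 to 2 N for 3 mm.
- wheel_axis (a point): point on the ratchet wheel's upright axis, at the handle's height (181 mm). The steel toothed wheel, 126 mm across, 132 to 144 mm high, lies flat, with the hub and the lever arm on it.
- ratchet (a joint): angle of wheel and lever (rad); grows as it is advanced, counter-clockwise seen from above. Starts at 0 to 0.03, before the first click; end stop 1.5. Teeth 0.224 rad apart (22 mm at the handle): the n-th click is complete at 0.217 + 0.224 (n-1), the crest of the next tooth is 0.15 rad further on. The pawl bars the way back over a click; the lever stays where left.
- bar_nose (a point): leading end of the flat steel catch bar, 22 mm wide, 10 mm thick, underside 116 mm high, which the wheel slides along the jig's +y over the shut flaps, 45 mm per rad (10 mm per click). At the start its end is 5 mm short of the carton's wall.
- small_jar: white plastic jar with black cap, 42 mm across, 60 mm high, standing on the jig board's far side; origin at the centre of its underside. Bystander.
- slim_bottle: grey plastic squeeze bottle, 36 mm across, 110 mm high, standing on the jig board's far side; origin at the centre of its underside. Bystander.
- white_bottle: white plastic bottle, 64 mm across, 180 mm high, on the table; origin at the centre of its underside. Bystander.
- amber_bottle: amber glass bottle, 60 mm across, 130 mm high, on the table; origin at the centre of its underside. Bystander.
- glass_jar: clear glass jar with steel lid, 72 mm across, 95 mm high, on the table; origin at the centre of its underside. Bystander.
- tin: steel can, 74 mm across, 100 mm high, on the table left of the robot; origin at the centre of its underside. Bystander.
- paint_brush: paint brush with a wooden handle, 200 mm long, lying on the table. Bystander.

How it is judged:
On the way, in this order (a step that is already met when the one before it is completed fails the run):
1. the far flap is folded flat while the near flap is still up (value of joint far_flap below 0.12 rad and value of joint near_flap above 0.8 rad), for 0.2 s.
2. the near flap is folded flat over it (value of joint each of far_flap, near_flap below 0.12 rad), for 0.2 s.
3. the lever, in the fingers, has made its fourth click (value of joint ratchet between 0.875 and 1.04 rad and contact force between the fingers and ratchet above 2 N), for 0.2 s.
At the end, for the whole second after the job is handed in: The fingers still hold the lever (over 2 N of contact), the lever is at rest past its fourth click (0.875 rad) and short of the next tooth's crest (1.04 rad), and both flaps are shut to within 0.12 rad (all of step 2 and all of step 3 and velocity of joint ratchet between -0.05 and 0.05 rad/s); the arm keeps its last pose, push and grip.
It fails at once if the lever is taken over a fifth click (value of joint ratchet above 1.1 rad).
It fails at once if a bystander is shoved more than 25 mm or knocked over (distance of any of small_jar, slim_bottle, white_bottle, amber_bottle, glass_jar, tin, paint_brush from where it was at the start of the episode above 0.025 m or angle between any of small_jar, slim_bottle, white_bottle, amber_bottle, glass_jar, tin's own z axis and vertical above 0.5 rad).
It also fails if it takes over 72 s, if anything falls off the work surface, if the arm or the gripper's body presses on something with over 40 N, if the wrist force passes 120 N, or if a joint passes its speed limit or range.

## Working session

There is one attempt and no reset: what is moved stays moved. The work goes in short steps, Python scripts to look and compute and a tool call to move; the robot and the scene stay as the last step left them, time stands still between calls to the robot, and variables do not carry over. Pictures are saved under pics/ and viewed, at most 10 in all, crops included, and the job is handed in when it is done.

Besides the shell and the picture viewer there is one more tool, called after ">>>" by a JSON object that holds its "method" and its "body". step_arm: Moves the arm, as the interface text tells. Its arguments: {"type":"object","properties":{"moves":{"type":"array","items":{"type":"array"}}},"required":["moves"]}

```bash
ls; mkdir -p pics; python3 - <<'E'
from station import observe, read_camera, camera_model, bot
import cv2
for n in ("scene","top"):
    cv2.imwrite(f"pics/{n}0.png",cv2.resize(read_camera(n)[:,:,::-1],(800,600)))
    m=camera_model(n);print(n,m)
print(camera_model("wrist"));print(bot.pinch_z);o=observe();print(o)
E
```

```text
pics
scene {'fx': 499.1869356716551, 'fy': 499.1869356716551, 'cx': 260.4878673462279, 'cy': 188.28400817463967, 'distortion': array([-0.13848049,  0.        ,  0.        ,  0.        ,  0.        ]), 'R': array([[-0.13942542,  0.99014315,  0.01330794],
       [ 0.53305078,  0.08637299, -0.84166298],
       [-0.83451628, -0.1102554 , -0.53983917]]), 't': array([ 0.07154127, -0.16092905,  2.138638  ])}
top {'fx': 360.6510929095354, 'fy': 360.6510929095354, 'cx': 253.86911730854104, 'cy': 194.4882460857236, 'distortion': array([-0.0063387,  0.       ,  0.       ,  0.       ,  0.       ]), 'R': array([[ 0.00352523, -0.99993582, -0.01076704],
       [-0.98067157, -0.00135054, -0.19565646],
       [ 0.19562936,  0.01124866, -0.98061339]]), 't': array([0.0074113 , 0.49866337, 1.42220112])}
{'fx': 267.933149164496, 'fy': 267.933149164496, 'cx': 259.9391267211055, 'cy': 192.99176949168339, 'distortion': array([0.00191209, 0.        , 0.        , 0.        , 0.        ]), 'mount': array([[ 1.19121339e-03, -9.56931660e-01, -2.90310832e-01,
         7.96053722e-02],
       [ 9.99999191e-01,  1.
[... 238 characters left out ...]
clock': 0.1, 'joint_positions': array([ 1.46759329e+00,  3.85488247e-01,  6.77256338e-03, -4.58156868e-04,
       -1.19397175e+00, -2.58610923e-01]), 'qd': array([ 0.00132576, -0.00048489,  0.0024786 ,  0.00049697,  0.00124054,
       -0.00118654]), 'joint_torque': array([-2.53441085e-04, -3.91692066e+01,  1.87934035e+01,  4.23185930e+00,
        1.34429461e-02, -7.69675762e-05]), 'position': array([0.22101442, 0.58405238, 0.22156429]), 'tool_rot': array([ 9.83665244e-01, -1.80004857e-01, -1.38884077e-04,  9.59230106e-04]), 'force': array([-0.1429834 , -0.08539319, -0.01615472]), 'ft_torque': array([-0.01360531,  0.01854626, -0.0230411 ]), 'grip_force': 0.0, 'finger_gap': 0.9979602285284455}
```

View pics/scene0.png

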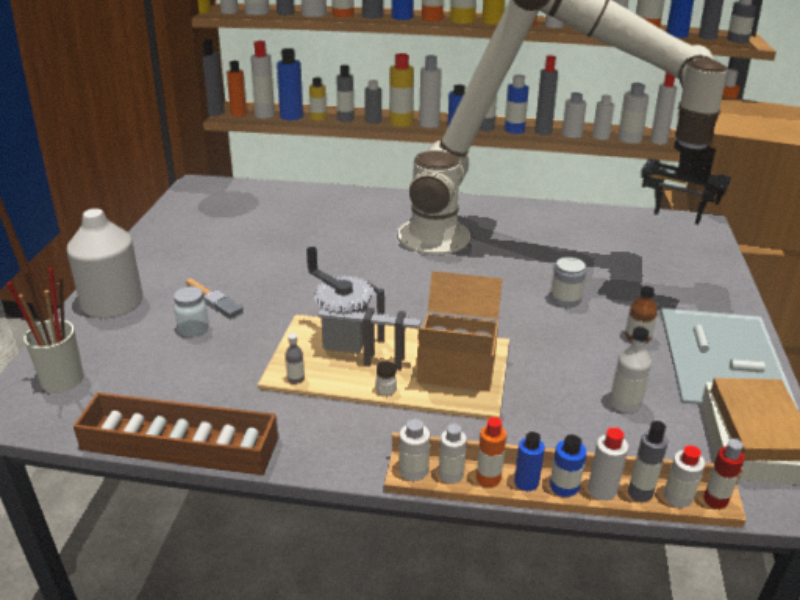

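View pics/top0.png

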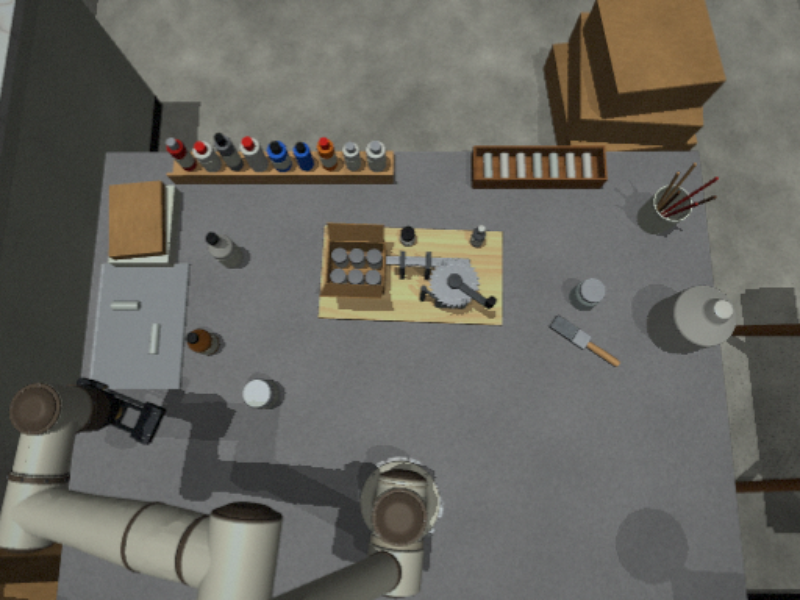

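The top view (800x600) shows the jig corners at about (324,225), (502,231), (503,324) and (319,318). The carton is on the left, the wheel hub is at (455,282) and the handle top at (490,301). The slim bottle (479,236) and small jar (408,236) stand on the board's far side, and the other bystanders are well clear.

```bash
cat > h.py <<'E'
import numpy as np, cv2
from station import observe, read_camera, camera_model, bot
from scipy.spatial.transform import Rotation as Ro
def cam(n):
    m=camera_model(n);K=np.array([[m['fx'],0,m['cx']],[0,m['fy'],m['cy']],[0,0,1]])
    if n=='wrist':
        o=observe();T=np.eye(4);T[:3,:3]=Ro.from_quat(o['tool_rot']).as_matrix();T[:3,3]=o['position']
        W=np.linalg.inv(T@m['mount']);R,t=W[:3,:3],W[:3,3]
    else: R,t=m['R'],m['t']
    return K,np.array(m['distortion']),R,t
def pix2w(n,uv,z,c=None,s=0.64):   # uv in 800x600 picture, plane height z
    K,d,R,t=c or cam(n)
    p=cv2.undistortPoints(np.array([[uv]],float)*s,K,d)[0,0]
    r=R.T@[p[0],p[1],1];o=-R.T@t
    return o+r*(z-o[2])/r[2]
def w2pix(n,X,c=None,s=0.64):
    K,d,R,t=c or cam(n)
    return cv2.projectPoints(np.atleast_2d(np.array(X,float)),cv2.Rodrigues(R)[0],t,K,d)[0][:,0]/s
E
python3 - <<'E'
from h import *
for nm,uv,z in [("FL",(324,225),.014),("FR",(502,231),.014),("NR",(503,324),.014),("NL",(319,318),.014),("handle",(490,301),.206),("hub",(455,282),.156),("nearrimR",(384,285),.1045),("nearflapTipR",(385,297),.19),("nearflaptipL",(322,296),.19),("fartipL",(329,224),.165),("fartipR",(385,226),.165),("sjar",(408,233),.06),("sbot",(480,228),.11)]:
    print(nm,np.round(pix2w("top",uv,z),4))
for nm,uv,z in [("handle",(312,250),.206),("hub",(345,283),.16),("boardNR",(290,317),.014),("boardFR",(262,390),.014),("boardFL",(500,411),.014),("boardNL",(508,338),.014),("rimfarR",(420,330),.1045),("rimfarL",(497,343),.1045),("neartipR",(430,273),.19),("neartipL",(500,279),.19)]:
    print("scene",nm,np.round(pix2w("scene",uv,z),4))
E
```

```text
FL [0.7272 0.2102 0.014 ]
FR [ 0.7098 -0.279   0.014 ]
NR [ 0.4517 -0.2731  0.014 ]
NL [0.467 0.216 0.014]
handle [ 0.4745 -0.2103  0.206 ]
hub [ 0.5319 -0.1344  0.156 ]
nearrimR [0.5363 0.0402 0.1045]
nearflapTipR [0.4871 0.0347 0.19  ]
nearflaptipL [0.4894 0.1838 0.19  ]
fartipL [0.677  0.1756 0.165 ]
fartipR [0.6718 0.0368 0.165 ]
sjar [ 0.6887 -0.0209  0.06  ]
sbot [ 0.6855 -0.2053  0.11  ]
scene handle [ 0.4858 -0.2095  0.206 ]
scene hub [ 0.5319 -0.1299  0.16  ]
scene boardNR [ 0.4663 -0.2762  0.014 ]
scene boardFR [ 0.7272 -0.2638  0.014 ]
scene boardFL [0.7162 0.2112 0.014 ]
scene boardNL [0.4698 0.2186 0.014 ]
scene rimfarR [0.597  0.037  0.1045]
scene rimfarL [0.6174 0.1938 0.1045]
scene neartipR [0.5129 0.0451 0.19  ]
scene neartipL [0.5132 0.1889 0.19  ]
```

>>> {"method": "step_arm", "body": {"moves": [[[0,0,-25],[0,0,-0.11],0],[[0,0,-25],[0,0,-0.11],0],[[0,0,-25],[0,0,-0.11],0],[[30,35,0],[0,0,0],0],[[30,35,0],[0,0,0],0],[[30,35,0],[0,0,0],0],[[30,35,0],[0,0,0],0],[[30,35,0],[0,0,0],0]]}}

```text
clock: 0.9
position: [0.3661, 0.4031, 0.2972]
tool_rot: [1.0, -0.016, -0.0, 0.0]
force: [1.7, 0.8, -0.1]
finger_gap: 0.358
grip_force: 0.0
```

>>> {"method": "step_arm", "body": {"moves": [[[30,35,0],[0,0,0],0],[[30,35,0],[0,0,0],0],[[30,35,0],[0,0,0],0],[[30,35,0],[0,0,0],0],[[30,35,0],[0,0,0],0],[[30,35,0],[0,0,0],0],[[30,35,0],[0,0,0],0],[[30,35,0],[0,0,0],0]]}}

```text
clock: 1.7
position: [0.5972, 0.1157, 0.2971]
tool_rot: [1.0, -0.016, -0.0, 0.0]
force: [1.2, 0.2, 0.7]
finger_gap: 0.006
grip_force: 0.0
```

```bash
python3 - <<'E'
from h import *
o=observe();print(o['clock'],o['position'],o['tool_rot'],o['finger_gap'],Ro.from_quat(o['tool_rot']).as_matrix()[:,0])
c=cam('wrist');im=read_camera('wrist')
np.save('w1.npy',np.array(c,dtype=object),allow_pickle=True)
cv2.imwrite('pics/w1.png',cv2.resize(im[:,:,::-1],(800,600)))
c2=cam('top');cv2.imwrite('pics/t1.png',cv2.resize(read_camera('top')[:,:,::-1],(800,600)))
E
```

```text
1.7 [0.59724042 0.1156547  0.29710398] [ 9.99873295e-01 -1.59129224e-02 -4.12530168e-04  4.66194927e-05] 0.006130618906402307 [ 9.99493217e-01 -3.18218507e-02 -8.23472092e-04]
```

View pics/w1.png

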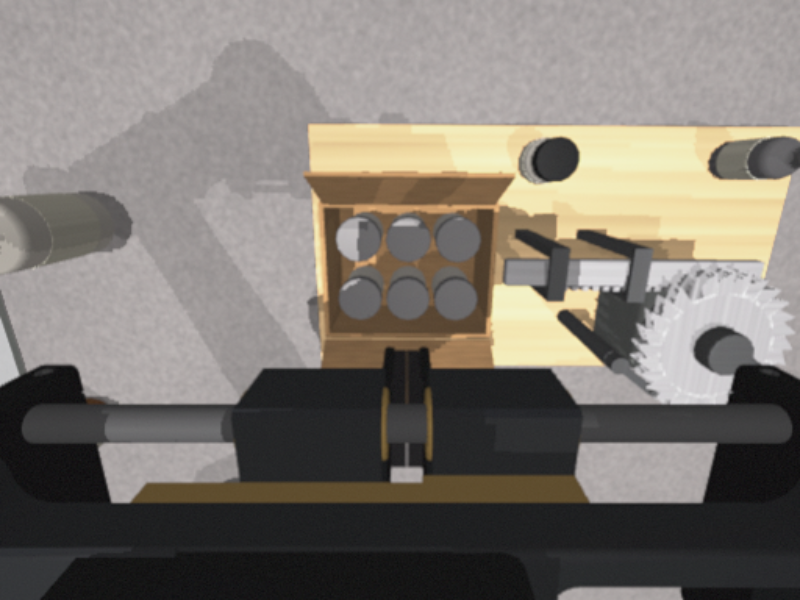

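The wrist view shows the open carton. The far crease is at row 207 (columns 318–500), the far flap tip at row 175 (305–513) and the near crease at row 337 (320–493). The hub centre is near (722,350).

```bash
python3 - <<'E'
from h import *
c=tuple(np.load('w1.npy',allow_pickle=True))
for nm,uv,z in [("farcreaseL",(322,207),.1055),("farcreaseR",(498,207),.1055),("nearcrL",(322,338),.1085),("nearcrR",(493,338),.1085),("fartipL",(305,175),.165),("fartipR",(513,177),.165),("boardFL",(308,125),.014),("hub",(725,350),.16),("sjar",(555,160),.06)]:
    print(nm,np.round(pix2w('wrist',uv,z,c),4))
E
```

```text
farcreaseL [0.6534 0.1836 0.1055]
farcreaseR [0.6489 0.0388 0.1055]
nearcrL [0.539  0.1933 0.1085]
nearcrR [0.5344 0.0401 0.1085]
fartipL [0.6786 0.1813 0.165 ]
fartipR [0.6731 0.042  0.165 ]
boardFL [0.7262 0.2085 0.014 ]
hub [ 0.54   -0.1278  0.16  ]
sjar [ 0.6851 -0.0207  0.06  ]
```

>>> {"method": "step_arm", "body": {"moves": [[[46,0,0],[0,0,0],0],[[46,0,0],[0,0,0],0],[[46,3,0],[0,0,0],0],[[0,0,50],[0,0,0],0],[[0,0,50],[0,0,0],0],[[0,0,45],[0,0,0],0],[[-20,0,0],[0,0,0],0],[[-20,0,0],[0,0,0],0]]}}

```text
clock: 2.6
position: [0.6923, 0.1112, 0.1481]
tool_rot: [1.0, -0.016, -0.003, 0.001]
force: [-0.2, 0.8, 0.7]
finger_gap: 0.001
grip_force: 0.0
```

>>> {"method": "step_arm", "body": {"moves": [[[-20,0,0],[0,0,0],0],[[-15,0,-3],[0,0,0],0],[[-13,0,3],[0,0,0],0],[[-12,0,5],[0,0,0],0],[[-10,0,8],[0,0,0],0],[[-9,0,10],[0,0,0],0],[[-4,0,12],[0,0,0],0],[[-2,0,8],[0,0,0],0]]}}

```text
clock: 3.4
position: [0.6088, 0.1143, 0.1086]
tool_rot: [1.0, -0.016, -0.0, 0.0]
force: [0.0, 0.1, 1.0]
finger_gap: 0.005
grip_force: 0.5
```

>>> {"method": "step_arm", "body": {"moves": [[[0,0,2],[0,0,0],0],[[0,0,2],[0,0,0],0],[[0,0,0],[0,0,0],0]]}}

```text
clock: 3.7
position: [0.6086, 0.1142, 0.1072]
tool_rot: [1.0, -0.016, -0.001, 0.0]
force: [-6.3, 1.5, 11.8]
finger_gap: 0.006
grip_force: 5.6
```

>>> {"method": "step_arm", "body": {"moves": [[[0,0,-50],[0,0,0],0],[[0,0,-50],[0,0,0],0],[[0,0,-50],[0,0,0],0],[[-42,0,0],[0,0,0],0],[[-42,0,0],[0,0,0],0],[[-42,0,0],[0,0,0],0],[[-44,0,0],[0,0,0],0],[[0,0,0],[0,0,0],0]]}}

```text
clock: 4.5
position: [0.4349, 0.1183, 0.2554]
tool_rot: [1.0, -0.015, -0.001, 0.0]
force: [0.4, 1.0, -0.1]
finger_gap: 0.008
grip_force: 0.0
```

```bash
python3 - <<'E'
from h import *
c=cam('wrist');im=read_camera('wrist')
np.save('w2.npy',np.array(c,dtype=object),allow_pickle=True)
cv2.imwrite('pics/w2.png',cv2.resize(im[:,:,::-1],(800,600)))
E
```

```text
(no output)
```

View pics/w2.png

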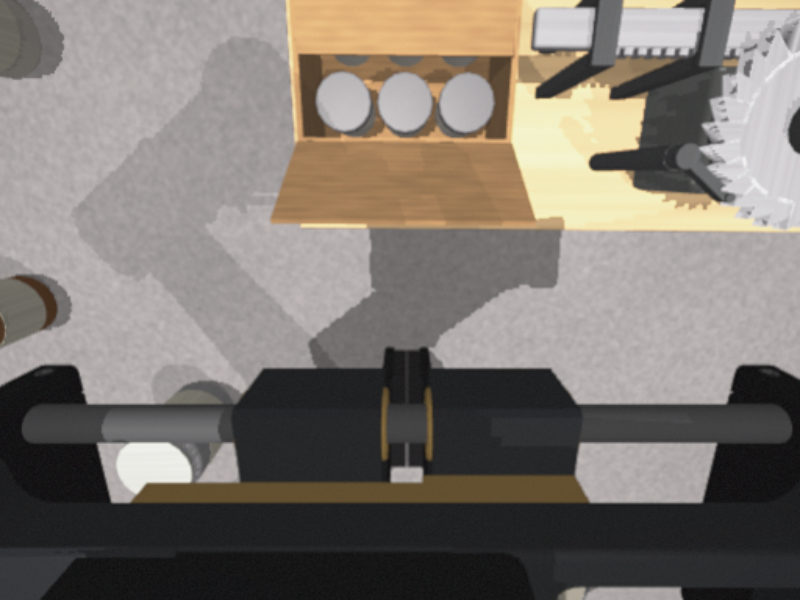

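The far flap lies flat. The near flap is still leaning out, with its crease at row 141 and tip at row 222, and the fingers are clear behind it.

>>> {"method": "step_arm", "body": {"moves": [[[0,0,40],[0,0,0],0],[[0,0,40],[0,0,0],0],[[22,0,0],[0,0,0],0],[[22,0,0],[0,0,0],0],[[22,0,0],[0,0,0],0],[[22,0,0],[0,0,0],0],[[17,0,3],[0,0,0],0],[[16,0,5],[0,0,0],0]]}}

```text
clock: 5.35
position: [0.5621, 0.1152, 0.1664]
tool_rot: [1.0, -0.016, -0.001, 0.0]
force: [-1.4, 1.1, -0.0]
finger_gap: 0.008
grip_force: 0.5
```

>>> {"method": "step_arm", "body": {"moves": [[[12,0,9],[0,0,0],0],[[12,0,14],[0,0,0],0],[[7,0,16],[0,0,0],0],[[3,0,15],[0,0,0],0],[[0,0,4],[0,0,0],0],[[0,0,0],[0,0,0],0]]}}

```text
clock: 5.95
position: [0.5953, 0.1143, 0.1113]
tool_rot: [1.0, -0.015, 0.001, 0.0]
force: [-1.9, -2.2, 10.0]
finger_gap: 0.004
grip_force: 4.7
```

>>> {"method": "step_arm", "body": {"moves": [[[0,0,-50],[0,0,0],0],[[0,0,-50],[0,0,0],0],[[0,0,-50],[0,0,0],0],[[0,0,-40],[0,0,0],0],[[-21,40,0],[0,0,0],87],[[-21,40,0],[0,0,0],87],[[-21,40,0],[0,0,0],87],[[-21,40,0],[0,0,0],87]]}}

```text
clock: 6.75
position: [0.5041, -0.0439, 0.2989]
tool_rot: [1.0, -0.015, -0.0, -0.0]
force: [0.1, -0.8, 0.6]
finger_gap: 0.282
grip_force: 0.0
```

>>> {"method": "step_arm", "body": {"moves": [[[-21,40,0],[0,0,0],87],[[-21,40,0],[0,0,0],87],[[-21,40,0],[0,0,0],87],[[-21,40,0],[0,0,0],87],[[0,0,0],[0,0,0],87]]}}

```text
clock: 7.25
position: [0.4137, -0.2029, 0.2991]
tool_rot: [1.0, -0.019, -0.0, 0.0]
force: [0.4, 0.1, -0.8]
finger_gap: 0.739
grip_force: 0.0
```

```bash
python3 - <<'E'
from h import *
o=observe();print(o['clock'],o['position'],o['joint_positions'])
c=cam('wrist');im=read_camera('wrist')
np.save('w3.npy',np.array(c,dtype=object),allow_pickle=True)
cv2.imwrite('pics/w3.png',cv2.resize(im[:,:,::-1],(800,600)))
E
```

```text
7.25 [ 0.41370073 -0.20294223  0.29913695] [-1.01727029e-01  4.91880356e-02 -2.37462486e-01  2.75776153e-04
 -1.28481617e+00  1.63502123e+00]
```

View pics/w3.png

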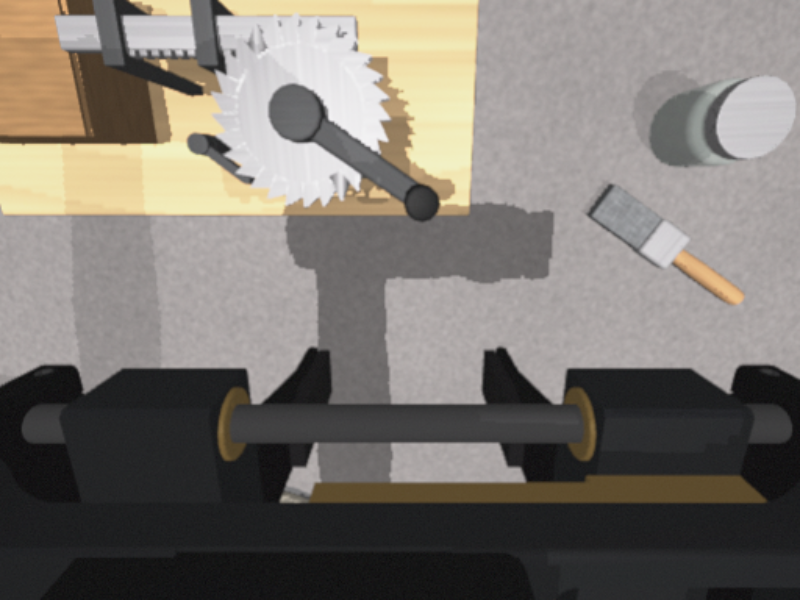

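The wrist view shows the handle top at (422,203), the hub at (297,112), and the lever arm running between them.

```bash
python3 - <<'E'
from h import *
c=tuple(np.load('w3.npy',allow_pickle=True))
h=pix2w('wrist',(422,203),.206,c)
print(h)
for z in (.156,.165,.175):
    a=pix2w('wrist',(297,112),z,c);d=(h-a)[:2];print(a,np.hypot(*d),np.degrees(np.arctan2(d[1],d[0])))
E
```

```text
[ 0.47688729 -0.21428468  0.206     ]
[ 0.53577869 -0.13420333  0.156     ] 0.0994043267234227 -126.33056673352212
[ 0.53452589 -0.1363163   0.165     ] 0.09696017951404104 -126.47388644753653
[ 0.53313388 -0.13866404  0.175     ] 0.09424521088456023 -126.64184788784178
```

>>> {"method": "step_arm", "body": {"moves": [[[32,4,0],[0,0,0],87],[[32,5,0],[0,0,0],87],[[0,0,0],[0,0,0.135],87],[[0,0,0],[0,0,0.135],87],[[0,0,0],[0,0,0.135],87],[[0,0,0],[0,0,0.135],87],[[0,0,0],[0,0,0.135],87],[[0,0,0],[0,0,0.135],87]]}}

```text
clock: 8.1
position: [0.4807, -0.2099, 0.2988]
tool_rot: [0.912, -0.41, -0.0, -0.0]
force: [-1.0, 0.9, 0.4]
finger_gap: 0.999
grip_force: 0.0
```

>>> {"method": "step_arm", "body": {"moves": [[[0,0,0],[0,0,0.135],87],[[0,0,0],[0,0,0.135],87],[[0,0,0],[0,0,0.135],87],[[0,0,0],[0,0,0.135],87],[[0,0,0],[0,0,0.135],87],[[0,0,0],[0,0,0.135],87],[[0,0,0],[0,0,0.135],87],[[0,0,0],[0,0,0.135],87]]}}

```text
clock: 8.9
position: [0.4807, -0.2099, 0.2988]
tool_rot: [-0.571, 0.821, 0.0, -0.0]
force: [0.8, -0.5, -0.1]
finger_gap: 0.997
grip_force: 0.0
```

>>> {"method": "step_arm", "body": {"moves": [[[0,0,0],[0,0,0.135],87],[[0,0,0],[0,0,0.135],87],[[0,0,0],[0,0,0],87]]}}

```text
clock: 9.2
position: [0.4806, -0.21, 0.2989]
tool_rot: [-0.458, 0.889, 0.0, -0.0]
force: [0.5, -0.1, -0.1]
finger_gap: 1.0
grip_force: 0.0
```

```bash
python3 - <<'E'
from h import *
o=observe();R=Ro.from_quat(o['tool_rot']).as_matrix();print(o['clock'],o['position'],o['joint_positions'][5],np.degrees(np.arctan2(R[1,0],R[0,0])))
print(R.T@(np.array([.4769,-.2143,.163])-o['position'])*1e3)
c=cam('wrist');im=read_camera('wrist')
np.save('w4.npy',np.array(c,dtype=object),allow_pickle=True)
cv2.imwrite('pics/w4.png',cv2.resize(im[:,:,::-1],(800,600)))
print(w2pix('wrist',[[.4769,-.2143,.206],[.536,-.134,.156]],c))
E
```

```text
9.2 [ 0.48057839 -0.21003514  0.2988834 ] -0.5164998278418008 -125.47754621063244
[  5.60681838   0.43138716 135.88375455]
[[406.10650894 297.10422381]
 [404.05312115 397.3329522 ]]
```

View pics/w4.png

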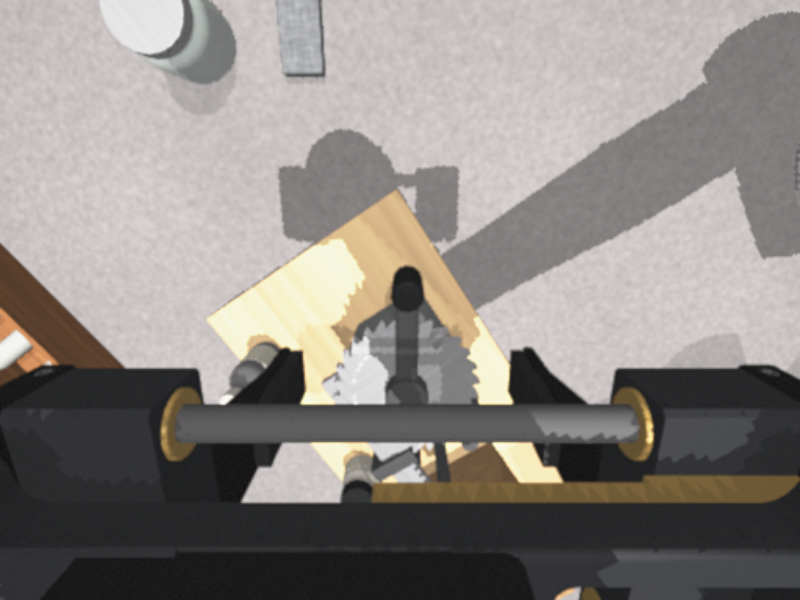

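The handle top is at (407,292), against a predicted (406,297). It's centred between the fingers, so I'll descend and grip.

>>> {"method": "step_arm", "body": {"moves": [[[7,0,0],[0,0,0],87],[[0,0,45],[0,0,0],87],[[0,0,45],[0,0,0],87],[[0,0,46],[0,0,0],87],[[0,0,0],[0,0,0],10],[[0,0,0],[0,0,0],10],[[0,0,0],[0,0,0],10],[[0,0,0],[0,0,0],10]]}}

```text
clock: 10.05
position: [0.4777, -0.2172, 0.1662]
tool_rot: [-0.458, 0.889, -0.002, 0.002]
force: [-0.0, 0.4, -0.0]
finger_gap: 0.721
grip_force: 0.0
```

>>> {"method": "step_arm", "body": {"moves": [[[0,0,0],[0,0,0],10],[[0,0,0],[0,0,0],10],[[0,0,0],[0,0,0],10],[[0,0,0],[0,0,0],10],[[0,0,0],[0,0,0],10],[[0,0,0],[0,0,0],10]]}}

```text
clock: 10.65
position: [0.4758, -0.2168, 0.1635]
tool_rot: [-0.457, 0.889, 0.0, -0.0]
force: [-0.8, 0.0, 1.0]
finger_gap: 0.243
grip_force: 30.0
```

```bash
python3 - <<'E'
from h import *
o=observe();R=Ro.from_quat(o['tool_rot']).as_matrix();print(o['clock'],o['position'],R.T@o['force'],o['grip_force'],o['finger_gap']*87,np.degrees(np.arctan2(R[1,0],R[0,0])))
E
```

```text
10.65 [ 0.47583694 -0.21677325  0.16353956] [ 0.47804815  0.69399591 -1.0213996 ] 29.999723522923887 21.147981427260216 -125.5763171666195
```

>>> {"method": "step_arm", "body": {"moves": [[[-0.1,-5.6,0],[0,0,-0.056],10],[[-0.2,-5.6,0],[0,0,-0.056],10],[[-0.1,-5.6,0],[0,0,-0.056],10],[[-0.2,-5.6,0],[0,0,-0.056],10],[[-0.1,-5.6,0],[0,0,-0.056],10],[[-0.2,-5.6,0],[0,0,-0.056],10],[[-0.1,-5.6,0],[0,0,-0.056],10],[[-0.2,-5.6,0],[0,0,-0.056],10]]}}

```text
clock: 11.45
position: [0.5152, -0.2335, 0.1634]
tool_rot: [-0.644, 0.765, 0.002, -0.001]
force: [-3.3, 1.7, 2.0]
finger_gap: 0.244
grip_force: 30.0
```

```bash
cat > s.py <<'E'
from h import *
o=observe();R=Ro.from_quat(o['tool_rot']).as_matrix();p=o['position']
A=np.array([.4758,-.2168])-.1024*np.array([-.588,-.809])
d=p[:2]-A
print(o['clock'],p,'Ftool',np.round(R.T@o['force'],1),o['grip_force'],o['finger_gap']*87,'yaw',np.radians(125.58)+np.arctan2(R[1,0],R[0,0]),'ang',np.arctan2(d[1],d[0])-np.arctan2(-.809,-.588),'rad',np.hypot(*d))
E
python3 s.py
```

```text
11.45 [ 0.51517614 -0.23348799  0.1634388 ] Ftool [-1.1  3.5 -2. ] 29.976009051315486 21.232304372167807 yaw 0.45028912469420135 ang 0.422146681205932 rad 0.10168696524981082
```

>>> {"method": "step_arm", "body": {"moves": [[[-0.1,-5.6,0],[0,0,-0.056],10],[[-0.2,-5.6,0],[0,0,-0.056],10],[[-0.1,-5.6,0],[0,0,-0.056],10],[[-0.2,-5.6,0],[0,0,-0.056],10],[[-0.1,-5.6,0],[0,0,-0.056],10],[[0,0,0],[0,0,0],10]]}}

```text
clock: 12.05
position: [0.5429, -0.2351, 0.1634]
tool_rot: [0.744, -0.668, -0.002, 0.002]
force: [-5.3, -0.1, 4.1]
finger_gap: 0.247
grip_force: 30.0
```

```bash
python3 s.py
```

```text
12.05 [ 0.54285409 -0.23509841  0.16339941] Ftool [-0.4  5.3 -4.1] 29.961568163707852 21.480825585486336 yaw 0.729713813323112 ang 0.6960568518267598 rad 0.10137123175513746
```

>>> {"method": "step_arm", "body": {"moves": [[[0,-2,0],[0,0,-0.02],10],[[0,0,0],[0,0,0],10]]}}

```text
clock: 12.25
position: [0.5436, -0.235, 0.1634]
tool_rot: [0.751, -0.661, -0.003, 0.002]
force: [-7.3, 0.2, 4.8]
finger_gap: 0.248
grip_force: 30.0
```

>>> {"method": "step_arm", "body": {"moves": [[[0,-2,0],[0,0,-0.02],10],[[0,0,0],[0,0,0],10]]}}

```text
clock: 12.45
position: [0.545, -0.2349, 0.1634]
tool_rot: [0.757, -0.654, -0.003, 0.003]
force: [-8.7, -0.2, 5.3]
finger_gap: 0.247
grip_force: 30.0
```

```bash
python3 s.py
```

```text
12.45 [ 0.54495586 -0.23485797  0.16338688] Ftool [-1.1  8.7 -5.2] 29.968345117522404 21.525156757037344 yaw 0.7672140146842819 ang 0.7169202510876271 rad 0.1012952613558164
```

>>> {"method": "step_arm", "body": {"moves": [[[0,-2,0],[0,0,-0.02],10],[[0,0,0],[0,0,0],10]]}}

```text
clock: 12.65
position: [0.5466, -0.2347, 0.1634]
tool_rot: [0.763, -0.646, -0.004, 0.003]
force: [-9.0, -0.6, 5.4]
finger_gap: 0.245
grip_force: 30.0
```

>>> {"method": "step_arm", "body": {"moves": [[[0,-2,0],[0,0,-0.02],10],[[0,0,0],[0,0,0],10]]}}

```text
clock: 12.85
position: [0.5484, -0.2344, 0.1634]
tool_rot: [0.77, -0.639, -0.004, 0.003]
force: [-9.0, -0.6, 5.0]
finger_gap: 0.246
grip_force: 30.0
```

>>> {"method": "step_arm", "body": {"moves": [[[0,-2,0],[0,0,-0.02],10],[[0,0,0],[0,0,0],10]]}}

```text
clock: 13.05
position: [0.5499, -0.2342, 0.1634]
tool_rot: [0.776, -0.631, -0.004, 0.003]
force: [-11.0, -2.2, 5.5]
finger_gap: 0.25
grip_force: 30.0
```

```bash
python3 s.py
```

```text
13.05 [ 0.54993406 -0.23423509  0.16336502] Ftool [-0.1 11.3 -5.4] 29.977712339605205 21.738154376942983 yaw 0.8261678738697449 ang 0.7664646922358025 rad 0.1012386286984179
```

>>> {"method": "step_arm", "body": {"moves": [[[0,-2,0],[0,0,-0.02],10],[[0,0,0],[0,0,0],10]]}}

```text
clock: 13.25
position: [0.5515, -0.234, 0.1634]
tool_rot: [0.782, -0.623, -0.005, 0.003]
force: [-11.9, -0.3, 6.7]
finger_gap: 0.247
grip_force: 30.0
```

```bash
python3 s.py
```

```text
13.25 [ 0.55153076 -0.23396945  0.16336155] Ftool [-2.4 11.7 -6.5] 29.982781149738003 21.49711279495373 yaw 0.8457686199285388 ang 0.7824527575487168 rad 0.10120804028191514
```

>>> {"method": "step_arm", "body": {"moves": [[[0,-1.5,0],[0,0,-0.015],10],[[0,0,0],[0,0,0],10]]}}

```text
clock: 13.45
position: [0.5548, -0.2335, 0.1634]
tool_rot: [0.787, -0.617, -0.003, 0.002]
force: [-6.1, -0.6, 3.9]
finger_gap: 0.245
grip_force: 30.0
```

```bash
python3 s.py
```

```text
13.45 [ 0.55477687 -0.23349023  0.16339483] Ftool [-0.9  6.1 -3.8] 29.964596559293568 21.335410602665185 yaw 0.8616277585648393 ang 0.8148540323571694 rad 0.10128541623091758
```

>>> {"method": "step_arm", "body": {"moves": [[[0,-2,0],[0,0,-0.02],10],[[0,-2,0],[0,0,-0.02],10],[[0,0,0],[0,0,0],10]]}}

```text
clock: 13.75
position: [0.5613, -0.2321, 0.1635]
tool_rot: [0.8, -0.6, -0.001, 0.001]
force: [-5.1, -2.6, 2.0]
finger_gap: 0.247
grip_force: 30.0
```

```bash
python3 s.py
```

```text
13.75 [ 0.56134411 -0.23207478  0.16347734] Ftool [ 1.1  5.6 -2. ] 29.980746670626104 21.527452794771467 yaw 0.9041690969332794 ang 0.881176452433563 rad 0.10133400064776461
```

>>> {"method": "step_arm", "body": {"moves": [[[0,-2,0],[0,0,-0.02],10],[[0,0,0],[0,0,0],10],[[0,0,0],[0,0,0],10],[[0,0,0],[0,0,0],10],[[0,0,0],[0,0,0],10]]}}

```text
clock: 14.25
position: [0.5637, -0.2315, 0.1635]
tool_rot: [0.805, -0.593, -0.0, 0.0]
force: [-4.5, -2.6, 2.5]
finger_gap: 0.244
grip_force: 30.0
```

```bash
python3 s.py; python3 - <<'E'
from h import *
a=read_camera('scene')[130:280,140:340,::-1];b=read_camera('top')[130:230,190:340,::-1]
cv2.imwrite('pics/f.png',np.vstack([cv2.resize(a,(533,300*1)),cv2.resize(b,(533,300))][:2]))
E
python3 s.py
```

```text
14.25 [ 0.56373304 -0.23150928  0.16349253] Ftool [ 1.2  5.  -2.5] 29.99450764618814 21.253828487778826 yaw 0.9227612715543048 ang 0.905381224391774 rad 0.10141338491293905
14.35 [ 0.56373783 -0.23150312  0.16349217] Ftool [ 1.1  4.6 -2.2] 29.994451962411404 21.108133205184476 yaw 0.922759986980535 ang 0.9054432082251669 rad 0.1014087724113622
```

View pics/f.png

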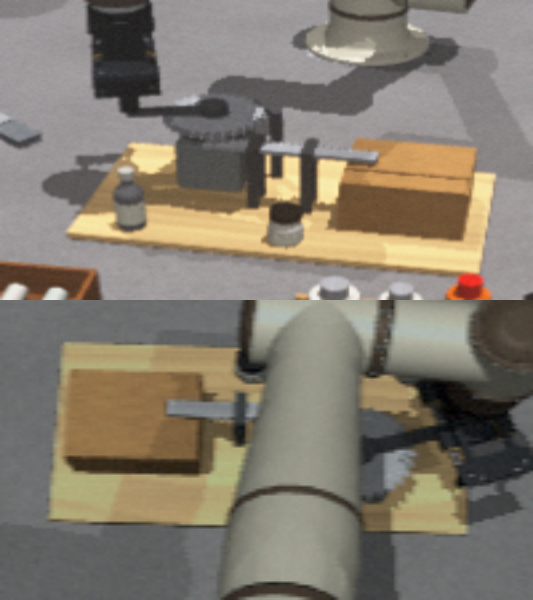

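The flaps are shut, and the bar nose is about 35–37 mm past the carton wall, as expected at around 0.93 rad. The handle is gripped and the lever is at rest.

```bash
python3 -c "
from station import bot
print(bot.finish_job())"
```

```text
the job is handed in; nothing more can be done
None
```

I folded both flaps flat, far one first, and advanced the lever four clicks to about 0.93 rad (estimated from the arm's position). I handed the job in with the handle held at 30 N; no verdict came back.

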